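# Clear the reagent caddy, put the specimen pot on the warming plate, restock the caddy

### The job

The low specimen pot is hemmed in by the round bottle, the square bottle and the wide jar in the reagent caddy. Stand all three on the steel side tray, then, while they are there, put the pot on the centre of the window of the black warming plate, and then stand each of the three back in the caddy in the very place where it stood before. Keep everything upright, do not drop anything and do not disturb the small tube rack or the black power adapter.

Things in the scene. Friction and masses are not known exactly. Their poses are not given: they have to be found in the camera images.
- round_bottle: Slim upright amber round bottle with a white cap: straight body 36 mm in diameter up to 94 mm, then shoulder and neck, cap 27 mm in diameter; 122 mm high in all, about 0.16 kg. Origin at the centre of its underside, z up. It stands in one of the three bottle places of the caddy.
- square_bottle: White upright square bottle with a round grey cap: body 40 x 40 mm up to 90 mm, cap 32 mm in diameter; 112 mm high in all, about 0.18 kg. Origin at the centre of its underside, x and y square to its side faces, z up. It stands in one of the three bottle places; its turn about the vertical does not matter when it is put back.
- wide_jar: White upright wide round jar: body 52 mm in diameter up to 84 mm, grey lid 55 mm in diameter above that; 104 mm high in all, about 0.22 kg. Origin at the centre of its underside, z up. It stands in one of the three bottle places.
- pot: Low round grey specimen pot with a flat steel lid: 44 mm in diameter, 40 mm high, about 0.07 kg. Origin at the centre of its underside, z up. It stands in the middle of the caddy's back, between two of the bottles and behind the third; their tops leave no room for a gripper around it.
- caddy: Fixed low aluminium caddy, 160 mm along its x by 230 mm along its y, floor 6 mm thick, rims 12 mm high (18 mm at the back, its +x side). Origin at the centre of its underside on the table; -x is its front, towards the robot. Dark round marks on the floor show the places: three bottle places (62 mm marks) at about (28, 70), (28, -70) and (-40, 0) mm in its x, y, and the pot's place (52 mm mark) at (28, 0) mm. At the start each thing stands within a few mm of its mark.
- tray: Fixed square steel side tray, empty at the start, 210 x 210 mm with rims 12 mm high and 4 mm thick, floor about 4 mm above the table. Origin at the centre of its underside. The three bottles are to stand on its floor, anywhere inside the rims.
- plate: Fixed black warming plate, a slab 130 mm along its x by 170 mm along its y, 22 mm high, its flat top with a metal-rimmed, round white window 60 mm in diameter at the centre. Origin at the centre of its underside, straight below the window's centre.
- tube_rack: Bystander, leave alone: small loose blue rack 45 x 60 x 30 mm with six grey-capped vials standing out of its top (55 mm high in all), at the far left of the work. Origin at the centre of its underside.
- adapter: Bystander, leave alone: loose black power adapter 45 x 60 x 35 mm, at the far right of the work. Origin at the centre of its underside.

How it is judged (in metres and radians):
On the way, in this order (a step that is already met when the one before it is completed fails the run):
1. all three bottles stand released on the side tray, the pot still in its place in the caddy (x of round_bottle in the frame of tray between -0.09 and 0.09 m and y of round_bottle in the frame of tray between -0.09 and 0.09 m and z of each of round_bottle, square_bottle, wide_jar in the frame of tray below 0.012 m and angle between each of round_bottle, square_bottle, wide_jar's own z axis and vertical below 0.12 rad and linear speed of each of round_bottle, square_bottle, wide_jar below 0.03 m/s and contact force between the fingers and round_bottle below 0.1 N and x of square_bottle in the frame of tray between -0.09 and 0.09 m and y of square_bottle in the frame of tray between -0.09 and 0.09 m and contact force between the fingers and square_bottle below 0.1 N and x of wide_jar in the frame of tray between -0.09 and 0.09 m and y of wide_jar in the frame of tray between -0.09 and 0.09 m and contact force between the fingers and wide_jar below 0.1 N and distance of pot from where it was at the start of the episode below 0.02 m), for 0.2 s.
2. the pot stands released on the warming plate's window, the three bottles still on the side tray (horizontal distance between pot and plate below 0.012 m and z of pot in the frame of plate between 0.018 and 0.027 m and angle between pot's own z axis and vertical below 0.1 rad and linear speed of each of pot, round_bottle, square_bottle, wide_jar below 0.03 m/s and contact force between the fingers and pot below 0.1 N and x of round_bottle in the frame of tray between -0.09 and 0.09 m and y of round_bottle in the frame of tray between -0.09 and 0.09 m and z of each of round_bottle, square_bottle, wide_jar in the frame of tray below 0.012 m and angle between each of round_bottle, square_bottle, wide_jar's own z axis and vertical below 0.12 rad and contact force between the fingers and round_bottle below 0.1 N and x of square_bottle in the frame of tray between -0.09 and 0.09 m and y of square_bottle in the frame of tray between -0.09 and 0.09 m and contact force between the fingers and square_bottle below 0.1 N and x of wide_jar in the frame of tray between -0.09 and 0.09 m and y of wide_jar in the frame of tray between -0.09 and 0.09 m and contact force between the fingers and wide_jar below 0.1 N), for 0.2 s.
At the end, for the whole second after the job is handed in: The pot stands upright on the warming plate, its centre within 12 mm of the window's centre; the round bottle, the square bottle and the wide jar each stand upright within 15 mm of where they stood at the start; all are released and at rest (horizontal distance between pot and plate below 0.012 m and z of pot in the frame of plate between 0.018 and 0.027 m and angle between each of pot, round_bottle, square_bottle, wide_jar's own z axis and vertical below 0.1 rad and linear speed of each of pot, round_bottle, square_bottle, wide_jar below 0.03 m/s and contact force between the fingers and pot below 0.1 N and distance of each of round_bottle, square_bottle, wide_jar from where it was at the start of the episode below 0.015 m and contact force between the fingers and round_bottle below 0.1 N and contact force between the fingers and square_bottle below 0.1 N and contact force between the fingers and wide_jar below 0.1 N); the robot touches nothing.
It fails at once if a bystander (tube rack, power adapter) was shifted by more than 20 mm (distance of any of tube_rack, adapter from where it was at the start of the episode above 0.02 m).
It fails at once if a bottle, the jar or the pot was tipped by more than 35 degrees (angle between any of round_bottle, square_bottle, wide_jar, pot's own z axis and vertical above 0.6 rad).
It fails at once if a bottle, the jar or the pot was dropped (let go and moving faster than 0.6 m/s) ((linear speed of round_bottle above 0.6 m/s and contact force between the fingers and round_bottle below 0.05 N) or (linear speed of square_bottle above 0.6 m/s and contact force between the fingers and square_bottle below 0.05 N) or (linear speed of wide_jar above 0.6 m/s and contact force between the fingers and wide_jar below 0.05 N) or (linear speed of pot above 0.6 m/s and contact force between the fingers and pot below 0.05 N)).
It also fails if it takes over 144 s, if anything falls off the work surface, if the arm or the gripper's body presses on something with over 40 N, if the wrist force passes 120 N, or if a joint passes its speed limit or range.

### The arm

A 6-joint arm with a two-finger parallel gripper is mounted at the origin on the work surface. World frame = base frame: x ahead of the robot, y to its left, z up, the work surface at z = 0. Lengths are in mm, angles in rad, forces in N, time in s.
With the tool pointing down it reaches from about 400 to 925 mm from the base axis. Payload 12.5 kg.
Tool frame: the origin (TCP) lies between the finger pads; the fingertips stand 19 mm ahead of it and the grasp point (between the pads) is the TCP (env.tips_ahead is the distance from the TCP to the fingertips, in mm); z points along the fingers, y is the line along which they close (so a half turn about z gives the same grasp; the last joint's range is limited). The gripper opens to 95 mm and grips with 3 to 60 N. Pads are 20 mm wide; open, the fingers measure 119 mm over their backs; the gripper's body (75 mm by 180 mm) begins 59 mm behind the grasp point.
Start: joints at [-0.106, 0.491, 1.559, -0, 1.092, -0.106], TCP at [625.016, 0.021, 233.661] pointing down, gripper open.
Joint ranges: [-3.1, 3.1], [-0.84, 2.19], [0.05, 2.79], [-1.13, 4.28], [0.06, 2.93], [-2.69, 2.69]. Speed limits (rad/s): [2.22, 2.22, 2.79, 3.14, 3.14, 3.14].

### API

Orientations are given as [roll, pitch, yaw] about the fixed x, y, z axes, in that order (R = Rz(yaw) Ry(pitch) Rx(roll)).
In Python, from cell import env gives the robot as it stands.
- The arm moves only by the shell command python3 -m crank 'ROWS'. ROWS is JSON, a list of rows, each a list of 5 numbers: the shift along the tool's x, y, z in mm, then the turn about the tool's z in degrees, then the finger opening in mm, from 0 to 95.1. In form: [[dx, dy, dz, yaw, grip], ...]. A call has 1 to 10 rows; each row is the pose to reach, as a shift and turn from the pose commanded when the call began, along the tool's axes at that moment; what a row does not reach only later rows make up. A row lasts 1/12 s, in which the tool goes at most 41.7 mm and 7.16 degrees, less where a joint would pass 70% of its speed; a pose out of reach is approached as far as the arm can. A call with a gripper value outside its range is refused whole. The fingers move at their own pace and stop on an object; the grip force is fixed at half the most. Time passes only in rows, so rows that repeat a pose let the fingers close. It gives the time, the measured TCP pose, the force, the opening and the grip force at its end, in the units of the state.
- env.state(): the state, without advancing time (a new reading comes with each control period).
- env.read_camera(name): name is "scene" or "side" or "wrist"; returns a dict with "img" (384x512x3 uint8, blue, green, red), "K" (3x3 intrinsics, pixels), "pose" (4x4, takes a point from camera to world coordinates). Camera axes: x right, y down, z forward; pixel columns grow to the right and rows downward; lengths in mm; the calibration is good to about 2 mm. The wrist camera is an equidistant fisheye: a pixel r from the principal point sees the ray r / f radians off the axis. A picture is of the moment at which its call begins. There is no depth.
- env.job_done(): hands the job in; it is judged then, once.
The state is a dict: "t": time; "joints": joint angles; "qvel": joint speeds; "tau": joint torques, N m; "eef_pos": TCP position; "tcp_rot": TCP orientation; "ft_force": force on the tool from outside, world axes, zero at the start; "moment": the same for the moment, N m; "opening": opening from 0.0 (shut) to 1.0 (fully open); "grip_force": force on a finger pad.
Only numpy, scipy, OpenCV 4.12 (cv2) and the standard library are available. Lean on these libraries where they do the work, as an engineer would, in place of code of your own. Each camera call takes 0.05 s, during which the arm holds its last target. There are 200 camera calls.

## Working session

There is one attempt and no reset: what is moved stays moved. The work goes in short steps, Python scripts to look and compute and a shell command to move; the robot and the scene stay as the last step left them, time stands still between calls to the robot, and variables do not carry over. Pictures are saved under pics/ and viewed, at most 14 in all, crops included, and the job is handed in when it is done.

```bash
ls; mkdir -p pics; python3 - <<'E'
from cell import env
import cv2,numpy as np
s=env.state();print(s)
a=[]
for n in ["scene","side","wrist"]:
    r=env.read_camera(n);np.savez(f"{n}0.npz",**{k:r[k] for k in("img","K","pose")});print(n,r["K"].round(1).tolist(),r["pose"].round(3).tolist());cv2.imwrite(f"pics/{n}0.png",r["img"])
E
```

```text
pics
{'t': 0.0, 'joints': array([-1.05644669e-01,  4.91551589e-01,  1.55944374e+00, -3.37215075e-06,
        1.09169998e+00, -1.05571056e-01]), 'qvel': array([ 0.00032036, -0.00217985, -0.00079634,  0.00013018,  0.00136224,
        0.00057714]), 'tau': array([-9.52334158e-04, -6.12640929e+01, -2.58175153e+01,  6.92750537e-02,
        4.83079045e-02, -1.38641695e-05]), 'eef_pos': array([6.24779418e+02, 1.74347764e-02, 2.33068656e+02]), 'tcp_rot': array([-3.14049583e+00, -1.13217738e-04,  1.57072421e+00]), 'ft_force': array([-0.26069698, -0.27012238, -0.09634039]), 'moment': array([ 0.0112442 , -0.04389635, -0.03548995]), 'grip_force': 0.0, 'opening': 0.9988960732797918}
scene [[489.8, 0.0, 258.5], [0.0, 489.8, 188.0], [0.0, 0.0, 1.0]] [[0.866, 0.302, -0.398, 1002.899], [0.499, -0.525, 0.689, -769.83], [-0.001, -0.796, -0.605, 740.741], [0.0, 0.0, 0.0, 1.0]]
side [[370.7, 0.0, 251.8], [0.0, 370.7, 195.8], [0.0, 0.0, 1.0]] [[0.85, -0.283, 0.444, 59.596], [-0.526, -0.42, 0.739, -795.177], [-0.022, -0.862, -0.506, 577.751], [0.0, 0.0, 0.0, 1.0]]
wrist [[297.3, 0.0, 257.1], [0.0, 297.3, 193.2], [0.0, 0.0, 1.0]] [[1.0, -0.0, -0.001, 624.535], [-0.0, -0.97, -0.241, 67.175], [-0.001, 0.241, -0.97, 383.044], [0.0, 0.0, 0.0, 1.0]]
```

View pictures.

View pics/scene0.png

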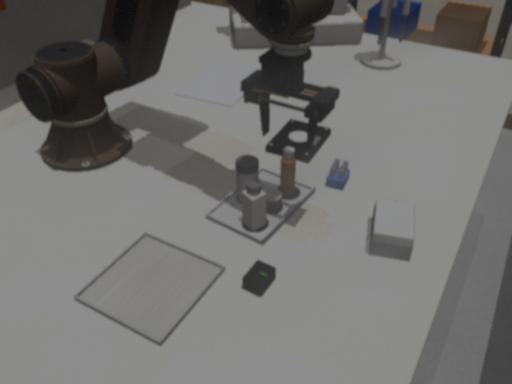

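View pics/side0.png

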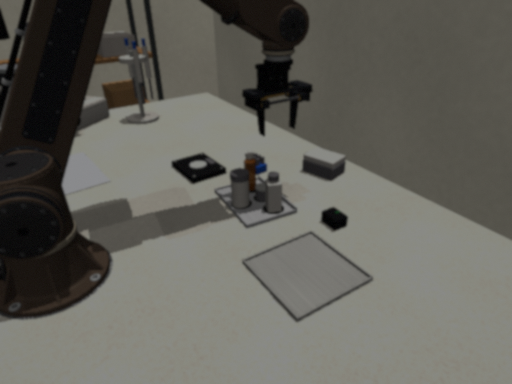

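View pics/wrist0.png

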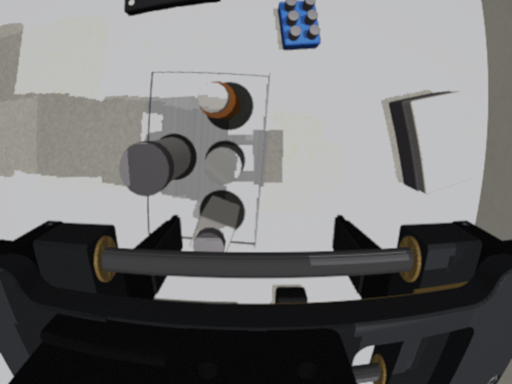

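```bash
cat > h.py <<'E'
import numpy as np,cv2
def load(f): return np.load(f)
def ray(c,uv,fish):
    K,P=c["K"],c["pose"]; d=np.array([(uv[0]-K[0,2])/K[0,0],(uv[1]-K[1,2])/K[1,1]])
    if fish:
        r=np.linalg.norm(d); d3=np.r_[d/r*np.sin(r),np.cos(r)] if r>0 else np.array([0,0,1.])
    else: d3=np.r_[d,1]
    return P[:3,3],P[:3,:3]@d3
def cast(c,uv,z,fish=False):
    o,d=ray(c,uv,fish); return (o+d*(z-o[2])/d[2]).round(1)
def snap(n,name):
    from cell import env
    r=env.read_camera(n); np.savez(name+".npz",**{k:r[k] for k in("img","K","pose")}); cv2.imwrite(f"pics/{name}.png",r["img"]); return r
E
python3 - <<'E'
from h import *
w=load("wrist0.npz");s=load("scene0.npz");d=load("side0.npz")
for n,uv,z in [("pot",(224,163),46),("round",(214,97),128),("jar",(147,168),110),("sq",(209,243),118),("sqfoot",(222,214),6),("c",(152,73),12),("c",(269,76),18),("c",(255,243),18),("c",(148,238),12)]: print(n,cast(w,uv,z,True))
for uv in [(147,236),(224,272),(157,333),(80,288)]: print("tray s",cast(s,uv,12))
for uv in [(311,234),(371,277),(298,318),(243,263)]: print("tray d",cast(d,uv,12))
print("plate",cast(s,(301,138),22),cast(d,(198,165),22)); print("adapter",cast(s,(260,272),35),cast(d,(334,214),35))
for n,uv in [("jar",(247,164)),("rnd",(289,153)),("sq",(254,187))]:print(n,cast(s,uv,{"jar":110,"rnd":128,"sq":118}[n]))
E
```

```text
pot [586.2  19.2  46. ]
round [587.6  88.2 128. ]
jar [517.1  24.7 110. ]
sq [577.3 -48.8 118. ]
sqfoot [577.2 -55.2   6. ]
c [489.4 134.   12. ]
c [638.6 122.7  18. ]
c [621.3 -91.9  18. ]
c [469.8 -90.2  12. ]
tray s [ 399.5 -210.7   12. ]
tray s [ 602.8 -215.7   12. ]
tray s [ 579.7 -396.8   12. ]
tray s [ 383.7 -389.9   12. ]
tray d [ 580.  -216.7   12. ]
tray d [ 587.7 -410.    12. ]
tray d [ 385.4 -413.4   12. ]
tray d [ 378.  -217.7   12. ]
plate [518.2 308.   22. ] [503.  300.8  22. ]
adapter [ 676.1 -198.4   35. ] [ 666.2 -204.8   35. ]
jar [520.6  13.4 110. ]
rnd [594.6  76.6 128. ]
sq [583.6 -62.5 118. ]
```

```bash
python3 -m crank '[[10,-18,-15,0,95],[25,-40,-40,0,95],[40,-60,-66,0,95],[40,-70,-66,0,95],[40,-70,-66,0,95],[40,-70,-66,0,95],[40,-70,-66,0,95]]'; python3 - <<'E'
from h import *
r=snap("wrist","wrist1")
print(r["pose"].round(3).tolist())
im=r["img"][60:360,100:420]
cv2.imwrite("pics/wrist1c.png",cv2.resize(im,None,fx=2,fy=2,interpolation=cv2.INTER_CUBIC))
E
```

```text
t: 0.73
eef_pos: [555.4, 39.6, 298.6]
tcp_rot: [-3.14, 0.0, 1.57]
ft_force: [0.7, 0.2, 0.2]
opening: 0.997
grip_force: 0.0
[[1.0, -0.001, -0.001, 555.19], [-0.001, -0.97, -0.241, 106.76], [-0.001, 0.241, -0.97, 448.534], [0.0, 0.0, 0.0, 1.0]]
```

View pics/wrist1c.png

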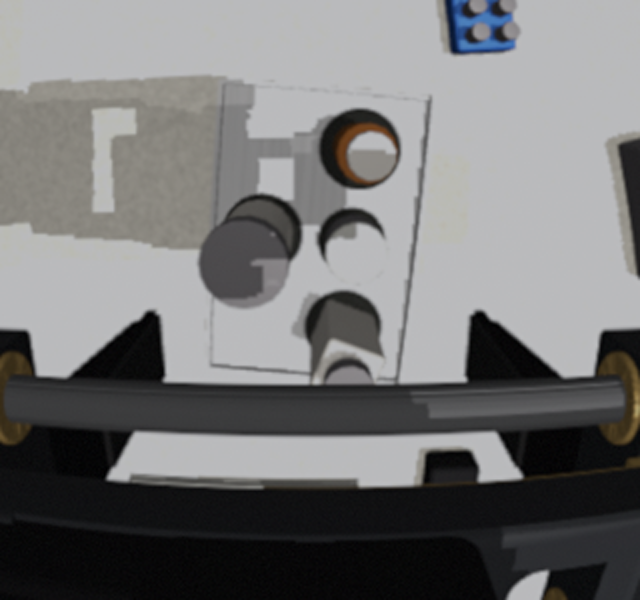

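```bash
python3 -m crank '[[-20,0,0,0,95],[-55,0,0,0,95],[-85,0,0,0,95],[-105,5,0,0,95],[-110,10,0,0,95],[-110,10,0,0,95],[-110,10,0,0,95],[-110,10,0,0,95]]'; python3 - <<'E'
from h import *
w=load("wrist1.npz")
f=lambda p:(p[0]/2+99.75,p[1]/2+59.75)
for n,uv,z in [("pot",(354,252),46),("round",(372,154),128),("jar",(244,263),110),("sq",(348,377),118),("c",(224,83),12),("c",(431,97),18),("c",(397,380),18),("c",(211,363),12),("rmark",(359,148),6),("sqmark",(343,326),6),("jarmark",(264,230),6),("potmark",(352,242),6)]: print(n,cast(w,f(uv),z,True))
r=snap("wrist","wrist2")
im=r["img"][60:360,100:420]
cv2.imwrite("pics/wrist2c.png",cv2.resize(im,None,fx=2,fy=2,interpolation=cv2.INTER_CUBIC))
E
```

```text
t: 1.45
eef_pos: [565.0, -69.1, 299.2]
tcp_rot: [-3.141, -0.0, 1.571]
ft_force: [0.8, 0.1, 0.4]
opening: 1.002
grip_force: 0.0
pot [582.   17.4  46. ]
round [585.7  89.7 128. ]
jar [513.1  25.  110. ]
sq [575.  -44.4 118. ]
c [488.6 136.6  12. ]
c [638.9 126.4  18. ]
c [620.3 -93.3  18. ]
c [471.2 -81.3  12. ]
rmark [587.5  87.6   6. ]
sqmark [576.9 -51.3   6. ]
jarmark [516.2  25.6   6. ]
potmark [583.   16.3   6. ]
```

View pics/wrist2c.png

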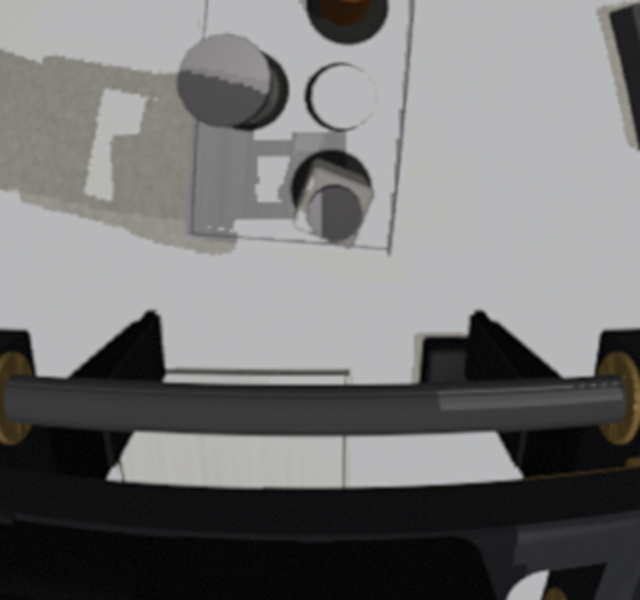

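```bash
python3 - <<'E'
from h import *
w=load("wrist2.npz")
f=lambda p:(p[0]/2+99.75,p[1]/2+59.75)
for n,uv,z in [("pot",(341,97),46),("jar",(224,80),110),("sqcap",(334,213),118),("q",(315,162),96),("q",(372,190),96),("q",(350,243),96),("q",(295,230),96),("sqmark",(332,187),6),("c",(389,251),18),("c",(190,234),12),("jarmark",(242,90),6),("tray",(163,371),12),("tray",(349,372),12)]: print(n,cast(w,f(uv),z,True))
r=load("scene0.npz")["img"][125:300,190:350]
cv2.imwrite("pics/scene0c.png",cv2.resize(r,None,fx=3.4,fy=3.4,interpolation=cv2.INTER_CUBIC))
E
```

```text
pot [582.   15.2  46. ]
jar [513.  23. 110.]
sqcap [575.3 -52.9 118. ]
q [564.6 -25.6  96. ]
q [598.7 -42.2  96. ]
q [585.8 -74.7  96. ]
q [552.5 -66.7  96. ]
sqmark [577.3 -50.4   6. ]
c [619.8 -96.7  18. ]
c [469.7 -84.8  12. ]
jarmark [510.6  22.7   6. ]
tray [ 440.1 -198.4   12. ]
tray [ 591.9 -197.3   12. ]
```

View pics/scene0c.png

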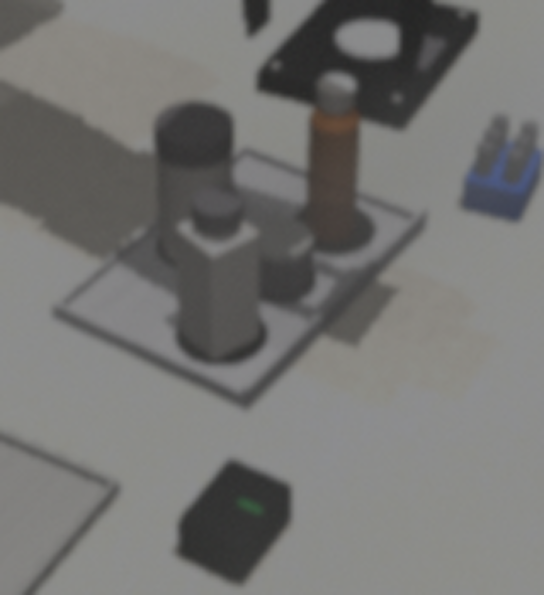

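```bash
python3 -m crank '[[6,4,15,7,95],[14,8,40,14,95],[18,10.5,70,20,95],[18,10.5,100,20,95],[18,10.5,125,20,95],[18,10.5,140,20,95],[18,10.5,145,20,95],[18,10.5,145,20,95],[18,10.5,145,20,95]]'; python3 - <<'E'
from h import *
r=snap("wrist","wrist3")
cv2.imwrite("pics/wrist3.png",r["img"])
E
```

```text
t: 2.25
eef_pos: [575.9, -51.5, 155.5]
tcp_rot: [3.141, -0.0, 1.222]
ft_force: [0.7, 0.8, -0.1]
opening: 0.997
grip_force: 0.0
```

View pics/wrist3.png

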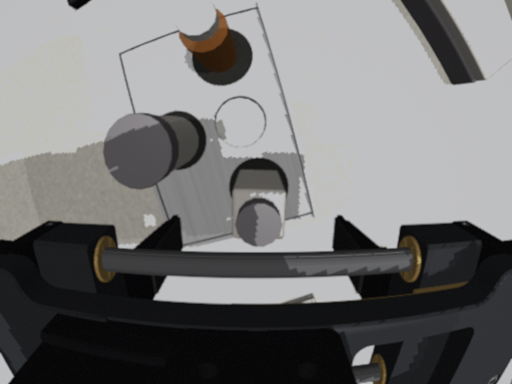

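```bash
python3 -m crank '[[0,0,15,0,95],[0,0,35,0,95],[0,0,55,0,95],[0,0,70,0,95],[0,0,74.7,0,95],[0,0,74.7,0,95]]'; python3 -m crank '[[0,0,0,0,20],[0,0,0,0,20],[0,0,0,0,20],[0,0,0,0,20],[0,0,0,0,20],[0,0,0,0,20],[0,0,0,0,20],[0,0,0,0,20]]'
```

```text
t: 2.8
eef_pos: [575.6, -51.9, 80.0]
tcp_rot: [-3.141, -0.0, 1.222]
ft_force: [-0.6, 0.2, 0.1]
opening: 0.998
grip_force: 0.0
t: 3.47
eef_pos: [575.5, -52.0, 80.0]
tcp_rot: [3.141, -0.0, 1.222]
ft_force: [0.3, 0.8, 0.4]
opening: 0.498
grip_force: 0.0
```

```bash
python3 -m crank '[[0,0,0,0,20],[0,0,0,0,20],[0,0,0,0,20],[0,0,0,0,20],[0,0,0,0,20]]';  python3 -m crank '[[0,0,-5,0,20],[0,0,-20,0,20],[0,0,-45,0,20],[0,0,-75,0,20],[0,0,-100,0,20],[0,0,-115,0,20],[0,0,-120,0,20],[0,0,-120,0,20]]'
```

```text
t: 3.88
eef_pos: [575.6, -52.0, 80.0]
tcp_rot: [3.141, -0.0, 1.222]
ft_force: [0.0, -0.3, 0.9]
opening: 0.421
grip_force: 29.9
t: 4.55
eef_pos: [575.6, -52.0, 201.0]
tcp_rot: [3.14, -0.0, 1.222]
ft_force: [1.4, -0.1, -2.7]
opening: 0.418
grip_force: 29.9
```

```bash
python3 -m crank '[[-10,-2.5,0,-3,20],[-35,-8,0,-8,20],[-65,-15,0,-14,20],[-95,-22,0,-20,20],[-125,-30,0,-20,20],[-150,-35.4,0,-20,20],[-160.7,-37.9,0,-20,20],[-160.7,-37.9,0,-20,20],[-160.7,-37.9,0,-20,20],[-160.7,-37.9,0,-20,20]]'; python3 - <<'E'
from h import *
r=snap("wrist","wrist4")
E
```

```text
t: 5.38
eef_pos: [485.3, -189.3, 199.4]
tcp_rot: [-3.141, -0.001, 1.571]
ft_force: [0.5, 0.5, -2.2]
opening: 0.424
grip_force: 29.9
```

View pics/wrist4.png

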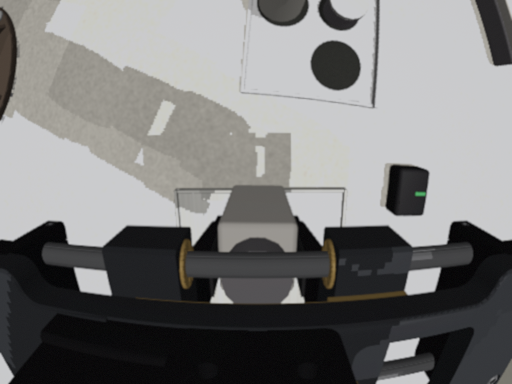

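```bash
python3 - <<'E'
from h import *
w=load("wrist4.npz")
for uv,z in [((177,189),12),((345,188),12),((342,225),12),((181,225),12),((392,190),35),((336,66),6)]: print(cast(w,uv,z,True))
E
```

```text
[ 389.1 -200.7   12. ]
[ 590.1 -199.4   12. ]
[ 590.1 -246.5   12. ]
[ 390.9 -246.3   12. ]
[ 642.2 -196.3   35. ]
[576.8 -54.5   6. ]
```

```bash
python3 -m crank '[[-10,0,0,0,20],[-35,0,0,0,20],[-70,1,5,0,20],[-105,2,15,0,20],[-140,3,30,0,20],[-165,3,50,0,20],[-178,3,70,0,20],[-180,3,88,0,20],[-180,3,98,0,20],[-180,3,104,0,20]]'; python3 -m crank '[[0,0,4,0,20],[0,0,9,0,20],[0,0,13,0,20],[0,0,16,0,20],[0,0,17.3,0,20],[0,0,17.3,0,20]]'
```

```text
t: 6.27
eef_pos: [487.8, -369.6, 94.3]
tcp_rot: [-3.14, -0.002, 1.571]
ft_force: [-0.9, -0.7, -1.6]
opening: 0.42
grip_force: 29.9
t: 6.77
eef_pos: [488.0, -369.9, 78.7]
tcp_rot: [3.141, 0.0, 1.571]
ft_force: [0.4, -0.5, -0.8]
opening: 0.418
grip_force: 29.9
```

```bash
python3 -m crank '[[0,0,0.5,0,20],[0,0,0.5,0,45],[0,0,0.5,0,55],[0,0,0.5,0,65],[0,0,0.5,0,75],[0,0,0.5,0,85],[0,0,0.5,0,85],[0,0,0.5,0,85],[0,0,0.5,0,85],[0,0,0.5,0,85]]'; python3 -m crank '[[0,0,-15,0,85],[0,0,-45,0,90],[0,0,-80,0,95],[0,0,-110,0,95],[0,0,-120,0,95],[0,0,-120,0,95]]'
```

```text
t: 7.6
eef_pos: [488.0, -370.0, 78.1]
tcp_rot: [3.142, -0.0, 1.571]
ft_force: [-0.6, -0.2, -0.2]
opening: 0.888
grip_force: 0.0
t: 8.1
eef_pos: [488.6, -370.6, 200.9]
tcp_rot: [3.138, 0.003, 1.571]
ft_force: [0.2, -0.1, -0.3]
opening: 0.995
grip_force: 0.0
```

```bash
python3 -m crank '[[20,2,0,0,95],[60,5,0,0,95],[100,8,0,0,95],[140,11,0,0,95],[180,14,0,0,95],[220,16,0,0,95],[260,18,0,0,95],[300,21,0,0,95],[340,23,0,0,95],[375,25,0,0,95]]'; python3 -m crank '[[17,0,0,0,95],[19,0,5,0,95],[19,0,25,0,95],[19,0,50,0,95],[19,0,72,0,95],[19,0,88,0,95],[19,0,96,0,95],[19,0,98.2,0,95],[19,0,98.2,0,95]]';python3 -m crank '[[0,0,0,0,40],[0,0,0,0,40],[0,0,0,0,40],[0,0,0,0,40],[0,0,0,0,40],[0,0,0,0,40],[0,0,0,0,40],[0,0,0,0,40],[0,0,0,0,40],[0,0,0,0,40]]'
```

```text
t: 8.93
eef_pos: [512.0, 7.3, 196.6]
tcp_rot: [-3.139, -0.0, 1.571]
ft_force: [1.5, -0.6, 0.6]
opening: 0.999
grip_force: 0.0
t: 9.68
eef_pos: [512.7, 23.5, 99.2]
tcp_rot: [-3.14, -0.0, 1.57]
ft_force: [0.5, 0.8, 1.0]
opening: 0.998
grip_force: 0.0
t: 10.52
eef_pos: [513.0, 24.0, 100.1]
tcp_rot: [3.141, 0.0, 1.571]
ft_force: [-1.3, 0.2, 3.1]
opening: 0.569
grip_force: 30.0
```

```bash
python3 -m crank '[[0,0,-5,0,40],[0,0,-20,0,40],[0,0,-45,0,40],[-5,0,-75,0,40],[-20,-1,-95,0,40],[-50,-3,-100,0,40],[-85,-6,-100,0,40],[-120,-9,-100,0,40],[-155,-12,-100,0,40],[-190,-15,-100,0,40]]'; python3 -m crank '[[-35,-3,0,0,40],[-70,-5,0,0,40],[-105,-8,0,0,40],[-128,-10,10,0,40],[-137,-10,30,0,40],[-139,-10,55,0,40],[-139,-10,75,0,40],[-139,-10,90,0,40],[-139,-10,95,0,40],[-139,-10,96,0,40]]'
```

```text
t: 11.35
eef_pos: [497.4, -167.5, 200.2]
tcp_rot: [-3.142, -0.0, 1.571]
ft_force: [0.8, 0.2, -1.1]
opening: 0.572
grip_force: 30.0
t: 12.18
eef_pos: [487.6, -304.8, 103.0]
tcp_rot: [-3.14, -0.001, 1.571]
ft_force: [0.1, 0.1, -2.1]
opening: 0.577
grip_force: 30.0
```

```bash
python3 -m crank '[[0,0,2,0,40],[0,0,4,0,40],[0,0,5.4,0,40],[0,0,5.8,0,40],[0,0,5.8,0,40],[0,0,5.8,0,40]]'; python3 -m crank '[[0,0,0,0,60],[0,0,0,0,65],[0,0,0,0,75],[0,0,0,0,85],[0,0,0,0,95],[0,0,0,0,95],[0,0,0,0,95],[0,0,0,0,95]]'; python3 -m crank '[[0,0,-15,0,95],[0,0,-45,0,95],[5,1,-75,0,95],[25,5,-95,0,95],[60,10,-100,0,95],[100,15,-100,0,95],[140,25,-100,0,95],[180,35,-100,0,95],[220,45,-100,0,95],[260,60,-100,0,95]]'
```

```text
t: 12.68
eef_pos: [488.1, -305.1, 98.5]
tcp_rot: [3.141, 0.0, 1.571]
ft_force: [0.2, 0.0, -2.5]
opening: 0.574
grip_force: 30.0
t: 13.35
eef_pos: [488.0, -305.0, 98.1]
tcp_rot: [3.142, 0.0, 1.571]
ft_force: [-0.4, -0.5, 0.6]
opening: 0.989
grip_force: 0.0
t: 14.18
eef_pos: [547.2, -44.0, 198.4]
tcp_rot: [-3.142, 0.0, 1.571]
ft_force: [1.7, -1.6, 0.4]
opening: 0.999
grip_force: 0.0
```

```bash
python3 -m crank '[[30,10,0,0,95],[65,20,0,0,95],[100,30,0,0,95],[125,36,0,0,95],[134,38.5,10,0,95],[134,38.5,35,0,95],[134,38.5,65,0,95],[134,38.5,95,0,95],[134,38.5,112,0,95],[134,38.5,116.2,0,95]]'; python3 -m crank '[[0,0,0,0,10],[0,0,0,0,10],[0,0,0,0,10],[0,0,0,0,10],[0,0,0,0,10],[0,0,0,0,10],[0,0,0,0,10],[0,0,0,0,10],[0,0,0,0,10],[0,0,0,0,10]]';python3 -m crank '[[0,0,0,0,10],[0,0,0,0,10],[0,0,0,0,10],[0,0,0,0,10],[0,0,0,0,10]]'
```

```text
t: 15.02
eef_pos: [584.5, 87.3, 78.6]
tcp_rot: [-3.137, 0.0, 1.57]
ft_force: [-0.3, -0.3, -0.4]
opening: 0.995
grip_force: 0.0
t: 15.85
eef_pos: [586.1, 88.0, 82.0]
tcp_rot: [3.141, 0.0, 1.571]
ft_force: [-1.2, 0.2, 1.1]
opening: 0.372
grip_force: 30.0
t: 16.27
eef_pos: [586.1, 88.0, 82.0]
tcp_rot: [3.141, -0.0, 1.571]
ft_force: [-0.3, 0.7, 1.0]
opening: 0.37
grip_force: 30.0
```

```bash
python3 -m crank '[[0,0,-5,0,10],[0,0,-20,0,10],[0,0,-45,0,10],[-5,-2,-75,0,10],[-20,-6,-105,0,10],[-50,-15,-118,0,10],[-85,-26,-120,0,10],[-120,-37,-120,0,10],[-155,-48,-120,0,10],[-190,-58,-120,0,10]]'; python3 -m crank '[[-35,-11,0,0,10],[-70,-22,0,0,10],[-105,-32,0,0,10],[-128,-38,10,0,10],[-137,-40,30,0,10],[-138,-40,55,0,10],[-138,-40,80,0,10],[-138,-40,100,0,10],[-138,-40,112,0,10],[-138,-40,115,0,10]]'; python3 -m crank '[[0,0,2,0,10],[0,0,4,0,10],[0,0,5.4,0,10],[0,0,6.2,0,10],[0,0,6.6,0,10],[0,0,6.6,0,10]]'
```

```text
t: 17.1
eef_pos: [527.1, -103.3, 202.4]
tcp_rot: [3.141, 0.0, 1.571]
ft_force: [1.3, -0.5, -0.9]
opening: 0.373
grip_force: 30.0
t: 17.93
eef_pos: [487.3, -239.6, 85.1]
tcp_rot: [-3.139, -0.002, 1.571]
ft_force: [-1.0, -0.3, -1.5]
opening: 0.371
grip_force: 30.0
t: 18.43
eef_pos: [488.2, -240.1, 80.7]
tcp_rot: [3.141, 0.0, 1.571]
ft_force: [-0.6, 0.3, -2.3]
opening: 0.37
grip_force: 30.0
```

```bash
python3 -m crank '[[0,0,0.4,0,10],[0,0,0.4,0,42],[0,0,0.4,0,50],[0,0,0.4,0,60],[0,0,0.4,0,70],[0,0,0.4,0,80],[0,0,0.4,0,80],[0,0,0.4,0,80],[0,0,0.4,0,80],[0,0,0.4,0,80]]'; python3 -m crank '[[0,0,-15,0,80],[0,0,-45,0,80],[0,1,-80,0,75],[15,5,-110,0,70],[50,15,-115,0,64],[85,30,-115,0,64],[120,45,-115,0,64],[160,60,-115,0,64],[190,72,-115,0,64],[190,72,-115,0,64]]'; python3 - <<'E'
from h import *
snap("wrist","wrist5");r=snap("scene","scene5")
im=r["img"][100:380,60:400]
a=load("wrist5.npz")["img"][0:280,60:400]
cv2.imwrite("pics/c5.png",np.hstack([im,a]))
E
```

```text
t: 19.27
eef_pos: [488.1, -240.0, 79.9]
tcp_rot: [3.141, 0.0, 1.571]
ft_force: [-0.3, 1.6, -0.8]
opening: 0.835
grip_force: 0.0
t: 20.1
eef_pos: [561.4, -45.4, 195.0]
tcp_rot: [3.141, -0.001, 1.575]
ft_force: [-0.0, -0.7, 0.1]
opening: 0.672
grip_force: 0.0
```

View pics/c5.png

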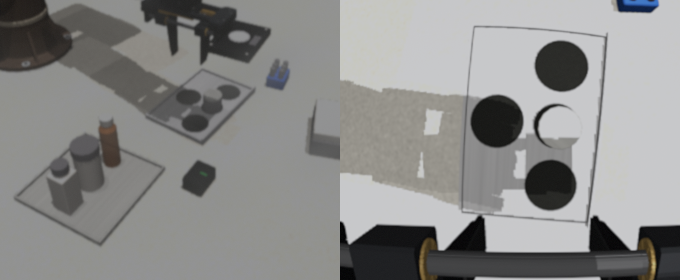

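```bash
python3 - <<'E'
from h import *
from cell import env
w=load("wrist5.npz")
for n,uv,z in [("potL",(280,126),46),("round",(281,66),6),("sq",(270,185),6),("jar",(217,121),6)]: print(n,cast(w,uv,z,True))
print(env.state()["eef_pos"])
r=w["img"][70:210,180:360]
cv2.imwrite("pics/c5b.png",cv2.resize(r,None,fx=4,fy=4,interpolation=cv2.INTER_CUBIC))
E
```

```text
potL [583.8  16.8  46. ]
round [587.6  85.5   6. ]
sq [576.2 -52.4   6. ]
jar [515.4  22.    6. ]
[560.13474266 -48.95043788 194.80154701]
```

View pics/c5b.png

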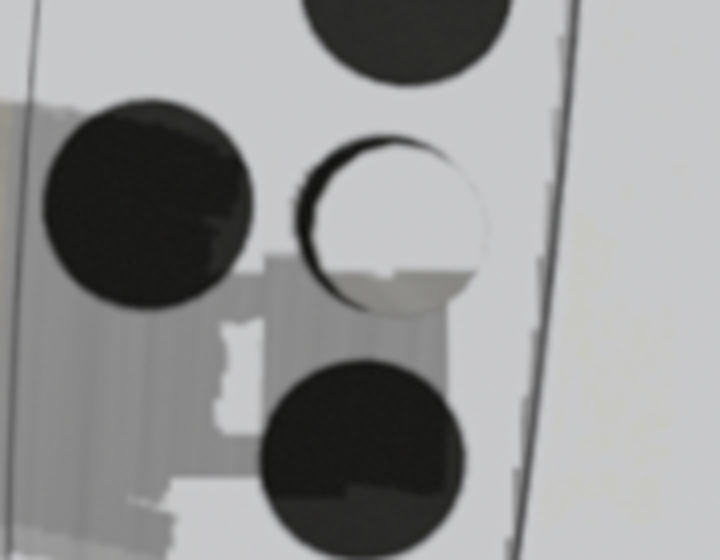

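```bash
python3 -m crank '[[20,7,10,0,64],[45,16,30,0,64],[62,21,55,0,64],[66,22.5,85,0,64],[66,22.5,110,0,64],[66,22.5,125,0,64],[66,22.5,130,0,64],[66,22.5,130,0,64]]'; python3 -m crank '[[0,0,7,0,64],[0,0,15,0,64],[0,0,22,0,64],[0,0,27,0,64],[0,0,28,0,64],[0,0,28,0,64]]';  python3 -m crank '[[0,0,0,0,20],[0,0,0,0,20],[0,0,0,0,20],[0,0,0,0,20],[0,0,0,0,20],[0,0,0,0,20],[0,0,0,0,20],[0,0,0,0,20]]'
```

```text
t: 20.87
eef_pos: [582.0, 14.9, 64.0]
tcp_rot: [-3.139, -0.0, 1.569]
ft_force: [-0.5, -0.4, 0.1]
opening: 0.675
grip_force: 0.0
t: 21.37
eef_pos: [582.5, 16.0, 36.7]
tcp_rot: [-3.141, -0.0, 1.571]
ft_force: [-0.7, 0.2, 0.3]
opening: 0.672
grip_force: 0.0
t: 22.03
eef_pos: [582.8, 16.0, 37.2]
tcp_rot: [3.141, 0.0, 1.571]
ft_force: [0.6, -0.2, 4.7]
opening: 0.459
grip_force: 30.0
```

```bash
python3 -m crank '[[0,0,-5,0,20],[0,0,-20,0,20],[0,0,-45,0,20],[10,-4,-80,0,20],[30,-12,-110,0,20],[65,-26,-135,0,20],[100,-40,-143,0,20],[135,-53,-143,0,20],[165,-65,-143,0,20],[184,-72.5,-143,0,20]]'; python3 -m crank '[[0,0,0,0,20],[0,0,0,0,20],[0,0,0,0,20]]'; python3 - <<'E'
from h import *
from cell import env
snap("wrist","wrist6");print(env.state()["eef_pos"])
E
```

```text
t: 22.87
eef_pos: [508.5, 202.4, 180.5]
tcp_rot: [3.142, -0.0, 1.572]
ft_force: [0.5, 0.1, -0.1]
opening: 0.459
grip_force: 30.0
t: 23.12
eef_pos: [510.2, 199.5, 180.0]
tcp_rot: [-3.142, 0.0, 1.571]
ft_force: [-0.6, 0.2, -0.6]
opening: 0.458
grip_force: 30.0
[510.41252778 199.14396487 179.93418283]
```

View pics/wrist6.png

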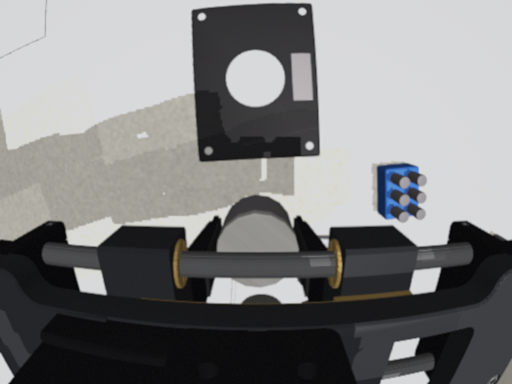

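```bash
python3 - <<'E'
from h import *
w=load("wrist6.npz");g=cv2.cvtColor(w["img"],cv2.COLOR_BGR2GRAY)
m=(g>120).astype("uint8")
n,l,s,c=cv2.connectedComponentsWithStats(m)
i=l[78,255];cnt=max(cv2.findContours((l==i).astype("uint8"),0,2)[0],key=len)
P=np.array([cast(w,p[0],22,True)[:2] for p in cnt],np.float32)
print(s[i],c[i],cast(w,c[i],22,True),cv2.minEnclosingCircle(P),P.mean(0))
Q=[cast(w,p,22,True) for p in [(193,11),(310,5),(320,154),(199,160)]];print(Q,np.mean(Q,0))
p=load("wrist6.npz");
s=load("scene0.npz");d=load("side0.npz");print(cast(s,(299,136),22),cast(d,(198,165),22))
E
```

```text
[ 226   50   59   57 2705] [255.02033272  77.93197782] [507.7 311.3  22. ] ((507.7752685546875, 311.7157287597656), 30.709291458129883) [507.38663 311.03912]
[array([442. , 388.9,  22. ]), array([565.8, 395.2,  22. ]), array([576.1, 232.7,  22. ]), array([448.5, 226.2,  22. ])] [508.1  310.75  22.  ]
[508.6 314.9  22. ] [503.  300.8  22. ]
```

```bash
python3 -m crank '[[10,0,0,0,20],[35,-1,0,0,20],[65,-2,10,0,20],[95,-2.7,30,0,20],[110,-2.7,55,0,20],[112,-2.7,80,0,20],[112,-2.7,100,0,20],[112,-2.7,112,0,20],[112,-2.7,118,0,20],[112,-2.7,120,0,20]]'; python3 -m crank '[[0,0,0,0,20],[0,0,2,0,20],[0,0,4,0,20],[0,0,5.5,0,20],[0,0,6,0,20],[0,0,6,0,20]]'
```

```text
t: 24.0
eef_pos: [507.6, 311.6, 59.3]
tcp_rot: [-3.141, 0.0, 1.57]
ft_force: [0.6, 0.0, -1.0]
opening: 0.461
grip_force: 30.0
t: 24.5
eef_pos: [507.4, 312.0, 54.1]
tcp_rot: [3.141, -0.0, 1.571]
ft_force: [-0.7, -0.3, -0.1]
opening: 0.463
grip_force: 30.0
```

```bash
python3 -m crank '[[-0.5,0,0.5,0,20],[-0.5,0,0.9,0,20],[-0.5,0,0.9,0,46],[-0.5,0,0.9,0,50],[-0.5,0,0.9,0,60],[-0.5,0,0.9,0,70],[-0.5,0,0.9,0,75],[-0.5,0,0.9,0,75],[-0.5,0,0.9,0,75]]'; python3 -m crank '[[0,0,-10,0,75],[0,0,-35,0,75],[0,0,-65,0,75],[-10,0,-95,0,75],[-40,0,-115,0,75],[-75,0,-127,0,75],[-105,0,-127,0,75],[-112,0,-127,0,75],[-112,0,-127,0,75],[-112,0,-127,0,75]]'; python3 - <<'E'
from h import *
w=snap("wrist","wrist7");g=cv2.cvtColor(w["img"],cv2.COLOR_BGR2GRAY)
snap("scene","scene7")
from cell import env;print(env.state()["eef_pos"])
cv2.imwrite("pics/c7.png",cv2.resize(w["img"][0:180,170:350],None,fx=3,fy=3,interpolation=cv2.INTER_CUBIC))
E
```

```text
t: 25.25
eef_pos: [507.4, 311.5, 53.0]
tcp_rot: [3.142, 0.0, 1.571]
ft_force: [-0.3, -0.9, -0.2]
opening: 0.777
grip_force: 0.0
t: 26.08
eef_pos: [507.5, 199.6, 180.5]
tcp_rot: [3.141, -0.0, 1.57]
ft_force: [-0.7, 0.2, -0.6]
opening: 0.787
grip_force: 0.0
[507.38434975 200.45673984 179.98775062]
```

View pics/c7.png

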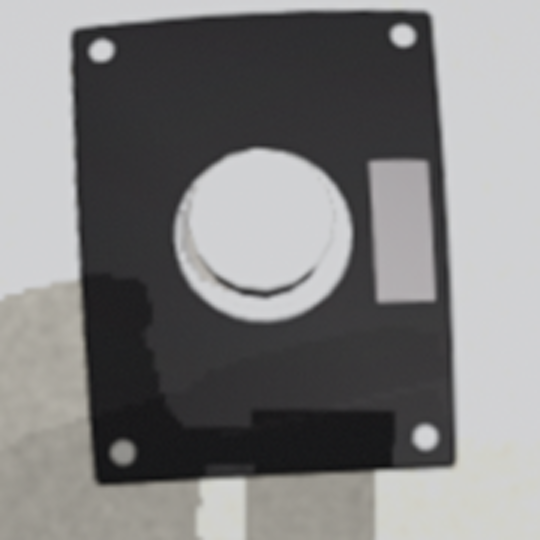

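```bash
python3 - <<'E'
from h import *
w=load("wrist7.npz")
print(cast(w,(257.3,73.3),62,True),cast(w,(257.5,78.2),22,True))
E
```

```text
[507.5 310.1  62. ] [507.8 311.3  22. ]
```

```bash
python3 -m crank '[[-20,0,0,0,80],[-60,-2,-5,0,80],[-100,-4,-10,0,80],[-140,-6,-10,0,80],[-180,-8,-10,0,80],[-220,-10,-10,0,80],[-260,-12,-10,0,80],[-300,-15,-10,0,80],[-340,-18,-10,0,80],[-380,-19.5,-10,0,80]]'; python3 -m crank '[[-35,0,0,0,80],[-55,0,0,0,80],[-60,0,0,0,80],[-60,0,15,0,80],[-60,0,35,0,80],[-60,0,50,0,80],[-60,0,55,0,80],[-60,0,55,0,80],[-60,0,55,0,80]]'
```

```text
t: 27.02
eef_pos: [487.9, -181.5, 189.9]
tcp_rot: [-3.141, -0.0, 1.572]
ft_force: [1.8, -0.0, -0.2]
opening: 0.843
grip_force: 0.0
t: 27.77
eef_pos: [488.4, -239.7, 135.3]
tcp_rot: [-3.142, -0.0, 1.572]
ft_force: [0.4, 0.1, -0.3]
opening: 0.84
grip_force: 0.0
```

Now the round bottle: down, grip, lift, return to (586.1, 88.0).

```bash
python3 -m crank '[[0,0,10,0,80],[0,0,25,0,80],[0,0,40,0,80],[0,0,52,0,80],[0,0,55,0,80],[0,0,55,0,80],[0,0,55,0,80]]'; python3 -m crank '[[0,0,0,0,10],[0,0,0,0,10],[0,0,0,0,10],[0,0,0,0,10],[0,0,0,0,10],[0,0,0,0,10],[0,0,0,0,10],[0,0,0,0,10],[0,0,0,0,10],[0,0,0,0,10]]';python3 -m crank '[[0,0,-5,0,10],[0,0,-20,0,10],[0,0,-45,0,10],[0,0,-75,0,10],[0,0,-100,0,10],[10,3,-118,0,10],[35,10,-122,0,10],[70,20,-122,0,10],[105,30,-122,0,10],[140,40,-122,0,10]]'
```

```text
t: 28.35
eef_pos: [488.2, -240.6, 80.5]
tcp_rot: [3.141, 0.0, 1.571]
ft_force: [-0.2, 0.3, 0.5]
opening: 0.842
grip_force: 0.0
t: 29.18
eef_pos: [487.9, -240.5, 80.1]
tcp_rot: [3.141, 0.0, 1.571]
ft_force: [-0.5, 0.2, 1.3]
opening: 0.37
grip_force: 30.0
t: 30.02
eef_pos: [527.9, -99.2, 202.6]
tcp_rot: [3.141, 0.0, 1.57]
ft_force: [1.4, -0.6, -1.6]
opening: 0.37
grip_force: 30.0
```

```bash
python3 -m crank '[[35,11,0,0,10],[70,22,0,0,10],[105,33,0,0,10],[140,44,0,0,10],[170,53,0,0,10],[185,57,0,0,10],[188,58,10,0,10],[188,58,30,0,10],[188,58,55,0,10],[188,58,75,0,10]]'; python3 -m crank '[[0,0,15,0,10],[0,0,28,0,10],[0,0,36,0,10],[0,0,40,0,10],[0,0,42,0,10],[0,0,42,0,10],[0,0,42,0,10]]'
```

```text
t: 30.85
eef_pos: [585.2, 86.9, 125.5]
tcp_rot: [-3.141, 0.0, 1.571]
ft_force: [0.3, -0.2, -2.0]
opening: 0.373
grip_force: 30.0
t: 31.43
eef_pos: [586.1, 87.3, 85.6]
tcp_rot: [3.141, 0.0, 1.571]
ft_force: [-0.0, 0.6, -1.4]
opening: 0.374
grip_force: 30.0
```

```bash
python3 -m crank '[[0.3,0,1.5,0,10],[0.3,0,2.7,0,10],[0.3,0,3.4,0,10],[0.3,0,3.4,0,10],[0.3,0,3.4,0,10]]'; python3 -m crank '[[0,0,0.2,0,38],[0,0,0.2,0,45],[0,0,0.2,0,55],[0,0,0.2,0,65],[0,0,0.2,0,75],[0,0,0.2,0,80],[0,0,0.2,0,80],[0,0,0.2,0,80]]'; python3 -m crank '[[0,0,-15,0,80],[0,0,-45,0,85],[0,0,-80,0,95],[-10,-5,-110,0,95],[-40,-15,-115,0,95],[-75,-25,-115,0,95],[-110,-35,-115,0,95],[-145,-45,-115,0,95],[-180,-55,-115,0,95],[-215,-70,-115,0,95]]'
```

```text
t: 31.85
eef_pos: [586.0, 87.8, 82.0]
tcp_rot: [3.141, -0.0, 1.571]
ft_force: [-1.2, 0.4, 4.6]
opening: 0.37
grip_force: 30.0
t: 32.52
eef_pos: [585.9, 87.8, 81.4]
tcp_rot: [3.142, 0.0, 1.571]
ft_force: [-0.1, 0.7, 0.6]
opening: 0.814
grip_force: 0.0
t: 33.35
eef_pos: [515.6, -128.8, 196.6]
tcp_rot: [3.141, 0.0, 1.571]
ft_force: [0.8, -0.3, -0.2]
opening: 0.998
grip_force: 0.0
```

```bash
python3 -m crank '[[-35,-6,0,0,95],[-75,-12,0,0,95],[-115,-18,0,0,95],[-150,-24,0,0,95],[-172,-28,0,0,95],[-177.5,-28,5,0,95],[-177.5,-28,25,0,95],[-177.5,-28,50,0,95],[-177.5,-28,65,0,95],[-177.5,-28,70,0,95]]'; python3 -m crank '[[0,0,10,0,95],[0,0,20,0,95],[0,0,27,0,95],[0,0,28.5,0,95],[0,0,28.5,0,95],[0,0,28.5,0,95]]'; python3 -m crank '[[0,0,0,0,40],[0,0,0,0,40],[0,0,0,0,40],[0,0,0,0,40],[0,0,0,0,40],[0,0,0,0,40],[0,0,0,0,40],[0,0,0,0,40],[0,0,0,0,40],[0,0,0,0,40]]'
```

```text
t: 34.18
eef_pos: [487.2, -303.4, 124.1]
tcp_rot: [-3.139, -0.002, 1.571]
ft_force: [0.6, 0.3, 0.0]
opening: 0.999
grip_force: 0.0
t: 34.68
eef_pos: [488.1, -304.8, 98.3]
tcp_rot: [3.141, 0.0, 1.571]
ft_force: [0.1, 0.2, 0.7]
opening: 0.998
grip_force: 0.0
t: 35.52
eef_pos: [487.9, -304.7, 98.0]
tcp_rot: [3.142, 0.0, 1.571]
ft_force: [-0.3, 1.4, 0.8]
opening: 0.575
grip_force: 30.0
```

```bash
python3 -m crank '[[0,0,-5,0,40],[0,0,-20,0,40],[0,0,-45,0,40],[0,0,-75,0,40],[5,0,-95,0,40],[25,2,-100,0,40],[60,5,-100,0,40],[95,8,-100,0,40],[130,11,-100,0,40],[165,13,-100,0,40]]'; python3 -m crank '[[35,2,0,0,40],[70,4,0,0,40],[105,7,0,0,40],[140,10,0,0,40],[160,12,5,0,40],[164,12.1,20,0,40],[164,12.1,45,0,40],[164,12.1,65,0,40],[164,12.1,80,0,40],[164,12.1,88,0,40]]';python3 -m crank '[[0,0,2,0,40],[0,0,5,0,40],[0,0,7,0,40],[0,0,8,0,40],[0,0,8,0,40],[0,0,8,0,40]]'
```

```text
t: 36.35
eef_pos: [500.7, -138.2, 198.2]
tcp_rot: [3.141, 0.0, 1.57]
ft_force: [0.0, -0.7, -1.4]
opening: 0.571
grip_force: 30.0
t: 37.18
eef_pos: [512.3, 24.5, 108.5]
tcp_rot: [-3.139, -0.0, 1.571]
ft_force: [0.5, -0.2, -2.5]
opening: 0.575
grip_force: 30.0
t: 37.68
eef_pos: [513.2, 24.2, 102.4]
tcp_rot: [3.141, 0.0, 1.571]
ft_force: [0.1, 0.6, -2.0]
opening: 0.569
grip_force: 30.0
```

```bash
python3 -m crank '[[0,0,1,0,40],[0,0,1.8,0,40],[0,0,2.4,0,40],[0,0,2.4,0,40],[0,0,2.4,0,40]]'; python3 -m crank '[[0,0,0,0,60],[0,0,0,0,65],[0,0,0,0,75],[0,0,0,0,85],[0,0,0,0,95],[0,0,0,0,95],[0,0,0,0,95],[0,0,0,0,95]]'; python3 -m crank '[[0,0,-15,0,95],[0,0,-45,0,95],[0,0,-75,0,95],[-10,-1,-95,0,95],[-40,-3,-98,0,95],[-80,-5,-98,0,95],[-120,-7,-98,0,95],[-160,-10,-98,0,95],[-200,-12,-98,0,95],[-240,-15,-98,0,95]]'
```

```text
t: 38.1
eef_pos: [513.0, 24.3, 99.9]
tcp_rot: [3.141, 0.0, 1.571]
ft_force: [-2.2, -0.4, 4.9]
opening: 0.571
grip_force: 30.0
t: 38.77
eef_pos: [513.0, 24.3, 99.5]
tcp_rot: [3.142, 0.0, 1.571]
ft_force: [-0.4, 0.3, 0.3]
opening: 0.991
grip_force: 0.0
t: 39.6
eef_pos: [497.5, -217.6, 197.7]
tcp_rot: [3.141, 0.0, 1.571]
ft_force: [0.3, -1.1, -0.2]
opening: 1.0
grip_force: 0.0
```

Now the square bottle at (488, -370, 78.2): from about (498, -215.7, 197.5).

```bash
python3 -m crank '[[-35,-3,0,0,90],[-75,-5,0,0,90],[-115,-8,0,0,90],[-142,-10,0,0,90],[-154.3,-10,10,0,90],[-154.3,-10,35,0,90],[-154.3,-10,65,0,90],[-154.3,-10,85,0,90],[-154.3,-10,95,0,90],[-154.3,-10,95,0,90]]'; python3 -m crank '[[0,0,10,0,90],[0,0,20,0,90],[0,0,24.3,0,90],[0,0,24.3,0,90],[0,0,24.3,0,90]]'; python3 -m crank '[[0,0,0,0,20],[0,0,0,0,20],[0,0,0,0,20],[0,0,0,0,20],[0,0,0,0,20],[0,0,0,0,20],[0,0,0,0,20],[0,0,0,0,20],[0,0,0,0,20],[0,0,0,0,20]]'
```

```text
t: 40.43
eef_pos: [487.4, -368.8, 100.2]
tcp_rot: [-3.139, -0.003, 1.571]
ft_force: [-0.2, -0.6, -0.4]
opening: 0.948
grip_force: 0.0
t: 40.85
eef_pos: [488.1, -370.0, 78.4]
tcp_rot: [3.141, 0.0, 1.571]
ft_force: [-0.7, 1.2, -0.5]
opening: 0.945
grip_force: 0.0
t: 41.68
eef_pos: [488.0, -370.0, 78.2]
tcp_rot: [3.141, 0.0, 1.571]
ft_force: [1.0, -0.2, -0.9]
opening: 0.417
grip_force: 30.0
```

```bash
python3 -m crank '[[0,0,-5,0,20],[0,0,-20,0,20],[0,0,-45,0,20],[0,0,-75,0,20],[5,1,-100,0,20],[25,6,-118,0,20],[60,16,-120,0,20],[95,26,-120,0,20],[130,36,-120,0,20],[165,46,-120,0,20]]'; python3 -m crank '[[35,9,0,0,20],[70,18,0,0,20],[105,28,0,0,20],[135,37,0,0,20],[150,41,5,0,20],[153,41.5,25,0,20],[153,41.5,50,0,20],[153,41.5,75,0,20],[153,41.5,95,0,20],[153,41.5,105,0,20]]';python3 -m crank '[[0,0,4,0,20],[0,0,8,0,20],[0,0,11,0,20],[0,0,12.5,0,20],[0,0,12.5,0,20],[0,0,12.5,0,20]]'
```

```text
t: 42.52
eef_pos: [533.9, -203.4, 198.7]
tcp_rot: [3.141, 0.0, 1.57]
ft_force: [0.9, -0.4, -2.5]
opening: 0.421
grip_force: 30.0
t: 43.35
eef_pos: [574.5, -51.7, 91.1]
tcp_rot: [-3.139, -0.001, 1.571]
ft_force: [-0.4, -0.2, -1.9]
opening: 0.42
grip_force: 30.0
t: 43.85
eef_pos: [575.7, -52.1, 81.4]
tcp_rot: [3.141, 0.0, 1.571]
ft_force: [0.6, 0.6, -2.4]
opening: 0.419
grip_force: 30.0
```

```bash
python3 -m crank '[[0,0,0.7,0,20],[0,0,1.3,0,20],[0,0,1.3,0,20],[0,0,1.3,0,20]]'; python3 -m crank '[[0,0,0,0,44],[0,0,0,0,50],[0,0,0,0,60],[0,0,0,0,70],[0,0,0,0,80],[0,0,0,0,85],[0,0,0,0,85],[0,0,0,0,85]]'; python3 -m crank '[[0,0,-15,0,85],[0,0,-45,0,85],[0,0,-80,0,90],[0,0,-110,0,95],[-10,-5,-145,0,95],[-18,-10,-180,0,95],[-18,-10,-205,0,95],[-18,-10,-219.7,0,95],[-18,-10,-219.7,0,95],[-18,-10,-219.7,0,95]]'; python3 - <<'E'
from h import *
w=snap("wrist","wrist8");s=snap("scene","scene8")
a=cv2.resize(w["img"][60:260,100:420],None,fx=1.25,fy=1.25);b=s["img"][100:350,60:400]
cv2.imwrite("pics/c8.png",np.hstack([a,b]))
E
```

```text
t: 44.18
eef_pos: [575.8, -52.1, 80.2]
tcp_rot: [3.14, 0.0, 1.571]
ft_force: [-0.0, 0.2, 5.7]
opening: 0.418
grip_force: 30.0
t: 44.85
eef_pos: [575.4, -52.0, 79.4]
tcp_rot: [-3.142, 0.0, 1.571]
ft_force: [-0.7, 0.6, -0.5]
opening: 0.867
grip_force: 0.0
t: 45.68
eef_pos: [565.4, -70.0, 299.2]
tcp_rot: [3.141, 0.0, 1.571]
ft_force: [0.3, -0.2, -0.6]
opening: 0.995
grip_force: 0.0
```

View pics/c8.png

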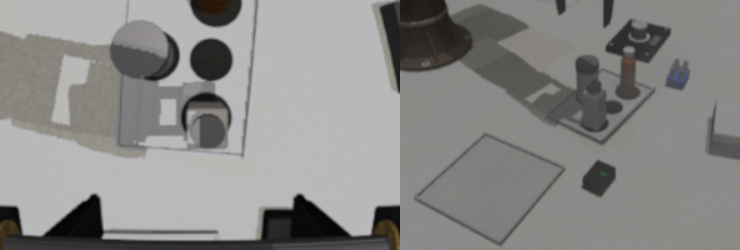

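```bash
python3 -c "
from cell import env
print(env.job_done())"
```

```text
the job is handed in; nothing more can be done
None
```

The job is handed in; no verdict came back. By camera the pot stands within about 1–2 mm of the window's centre, the square bottle and jar are back within a few mm, and the round bottle was set down within about 1 mm of its original grasp pose, with nothing tipped and no sign that the rack or adapter moved.

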